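# Turn the carved lid over with the lifter

### The job

Pick up the thin steel lifter by its wooden grip, slide its blade along the board under the lip of the small carved lid, push the lid on and hold it pressed lightly home against the near edge of the cork pad for a moment, then with the blade tip it over that edge so that it lies carved face down, flat on the pad. Press only lightly on the lid and the board, never touch the lid with the gripper or toss it. Then stand the lifter flat on its blade on the bench top, let go, and leave the mallet, chisel and offcut where they are.

Things in the scene. Friction and masses are not known exactly. Their poses are not given: they have to be found in the camera images.
- lid: wooden box lid, carved face up on the low part of the board. Plate 64 (x) x 80 (y) x 6 mm over a plug 52 x 68 x 4 mm, so a lip overhangs 6 mm all round, with a 4 mm high gap below it. Origin: centre of the plug's underside, z towards the carved face; once turned over the origin is on top, 10 mm above the pad. Its x is within 0.2 rad of the board's x. 25 to 50 g
- lifter: 75 to 145 g; steel blade 98 x 40 x 2 mm, front edge 68 mm ahead (+x) of the origin, rear edge 30 mm behind it; upright wooden grip 48 (x) x 16 (y, the width to grip) mm, from 12 to 48 mm above the blade's underside, centred over the origin. Origin: on the blade's underside, z up. Starts flat on the bench, left or right of the board, blade towards +x within 0.4 rad
- lifter_tip (a point): middle of the blade's front edge, on its underside; axes as the lifter's. With it, press the lid home by some 5 N (at least 2, never over 15) for a moment, and press on the board by less than 20 N
- board: board fixed to the bench, 240 (x) x 180 (y) x 12 mm: its low part's top is 12 mm above the bench. Its far part carries a fixed, hard cork pad 78 x 176 mm, top 19 mm above the bench, whose near edge (a 7 mm step across the board) lies between x = +20 and +40 mm: find it by feel, as the stop to press the lid's far side against and tip it over. Origin: centre of the underside, x towards the pad
- mallet: bystander: wooden mallet lying on the bench, head 65 x 100 x 55 mm, handle 170 mm long towards its -x. Origin: under the centre of the head
- chisel: bystander: chisel with a dark wooden handle, 215 mm long along its x, 22 mm high, lying to the right of the work. Origin: under its middle
- offcut: bystander: wooden block 120 x 70 x 30 mm lying to the left of the work. Origin: centre of its underside
Mind the look-alikes: they are no part of the job. Of the things that look like the lifter, the middle-sized one is meant.

How it is judged:
On the way, in this order (a step that is already met when the one before it is completed fails the run):
1. the blade's front edge is under the lip and presses the lid, still face up, home against the pad's edge (x of lifter_tip in the frame of lid between -0.033 and 0.033 m and y of lifter_tip in the frame of lid between -0.041 and 0.041 m and z of lifter_tip in the frame of lid below 0.004 m and angle between lid's own z axis and vertical below 0.5 rad and contact force between lifter and lid above 2 N), for 0.2 s.
2. the lid is tipped up steeply, borne by the lifter (angle between lid's own z axis and vertical between 0.6 and 1.6 rad and contact force between lifter and lid above 0.03 N), for 0.1 s.
3. the lid has turned over and lies face down (angle between lid's own z axis and vertical above 3 rad), for 0.2 s.
At the end, for the whole second after the job is handed in: The lid rests carved face down, flat (0.1 rad) on the cork pad, its centre over the pad, its origin 26.5 to 31.5 mm above the board's underside; the lifter stands free, at rest, flat on its blade on the bench top (origin below 5 mm, tilt under 0.06 rad), not touching the lid (angle between lid's own z axis and vertical above 3.04 rad and z of lid in the frame of board between 0.0265 and 0.0315 m and x of lid in the frame of board between 0.03 and 0.12 m and y of lid in the frame of board between -0.085 and 0.085 m and linear speed of each of lid, lifter below 0.02 m/s and contact force between lifter and lid below 0.02 N and height (world z) of lifter below 0.005 m and angle between lifter's own z axis and vertical below 0.06 rad).
It fails at once if the gripper or arm touches the lid (contact force between any of the fingers, the arm and lid above 0.3 N).
It fails at once if the lifter presses on the lid with more than 15 N (contact force between lifter and lid above 15 N).
It fails at once if the lifter presses on the board with more than 20 N (contact force between lifter and board above 20 N).
It fails at once if the lid is tossed or carried high (its origin more than 100 mm above the bench) (height (world z) of lid above 0.1 m).
It fails at once if a bystander is moved by more than 15 mm (distance of any of mallet, chisel, offcut from where it was at the start of the episode above 0.015 m).
It also fails if it takes over 72 s, if anything falls off the work surface, if the arm or the gripper's body presses on something with over 40 N, if the wrist force passes 120 N, or if a joint passes its speed limit or range.

### The arm

A 6-joint arm with a two-finger parallel gripper is mounted at the origin on the work surface. World frame = base frame: x ahead of the robot, y to its left, z up, the work surface at z = 0. Lengths are in m, angles in rad, forces in N, time in s.
With the tool pointing down it reaches from about 0.275 to 0.875 m from the base axis. Payload 12.5 kg.
Tool frame: the origin (TCP) lies at the very end of the fingers, on their centre line; the grasp point (between the pads) lies 19 mm behind it; z points along the fingers, y is the line along which they close (so a half turn about z gives the same grasp; the last joint's range is limited). The gripper opens to 85 mm and grips with 20 to 120 N. Pads are 22 mm wide; open, the fingers measure 114 mm over their backs; the gripper's body (76 mm by 85 mm) begins 54 mm behind the grasp point. The pads swing forward as they close: fully open they stand 13 mm farther back than shut.
Start: joints at [-1.411, 0.351, 1.652, -0, 1.139, -0.085], TCP at [0.133, -0.534, 0.231] pointing down, gripper open.
Joint ranges: [-2.75, 2.75], [-0.79, 2.1], [0.01, 2.65], [-1.57, 4.71], [0.07, 3.14], [-2.87, 2.87]. Speed limits (rad/s): [2.22, 2.22, 2.79, 3.14, 3.14, 3.14].

### API

Orientations are given as a 3x3 rotation matrix whose columns are the frame's x, y, z axes.
In Python, from bench import manip gives the robot as it stands. Calls block until the motion is done:
- manip.move_ptp(position, orientation): joint-space move of the TCP to a pose.
- manip.move_l(position, attitude=None, max_speed=0.15): straight line of the TCP; attitude=None keeps the orientation; max_speed is the mean speed in m/s.
- manip.move_j(angles): joint-space move.
- manip.set_gripper(opening, effort=None): opening from 0.0 (shut) to 1.0 (fully open); effort is the grip in N (None keeps the last); returns when the fingers have stopped.
- manip.dwell(seconds).
- manip.inverse_kinematics(position, orientation): joint angles nearest the present ones, or None.
- manip.grab_frame(name): name is "side" or "top" or "wrist"; returns (picture, depth): 384x512x3 uint8, red, green, blue; 384x512 float32, m along the optical axis (not along the pixel's ray), 0 where there is no reading.
- manip.get_calibration(name): a dict with "camera_matrix" (3x3 intrinsics, pixels), "R" (3x3) and "t" (3): a world point X has camera coordinates R X + t. Camera axes: x right, y down, z forward; pixel columns grow to the right and rows downward; lengths in m; the calibration is good to about 2 mm. A picture is of the moment at which its call begins: read the wrist's pose just before it. get_calibration takes no time and is no camera call; for the wrist camera it gives the pose at the moment of the call.
A pose or a line that the arm cannot do raises manip.Unreachable and nothing moves.
- manip.sign_off(): hands the job in; it is judged then, once.
Trained networks look in the newest picture that a camera, given by its name, has taken for a name from the list of things; names that differ only in an ending like _2 or _b are one class to them, and where a whole thing is asked for, a point or a joint stands for the part that bears it (a point fixed in the world has none). Each returns a list of dicts, best first, with "confidence" (0 to 1); they miss things now and then, are a little off and sometimes report something else, mostly with a low value. They report only what shows in the picture. A call takes as long as a camera call. They do not tell look-alikes from the thing itself.
- manip.look_for(camera, name): "at" ([x, y, z] in m, in world coordinates, good to about 4 mm: the middle of the surface that is visible of it).
Readings, each from a call of its own:
- manip.current_time(): time.
- manip.current_qpos(): joint angles.
- manip.current_joint_vel(): joint speeds.
- manip.current_joint_torque(): joint torques, N m.
- manip.current_ee_pos(): TCP position.
- manip.current_tcp_rot(): TCP orientation.
- manip.current_force(): force on the tool from outside, world axes, zero at the start.
- manip.current_ft_torque(): the same for the moment, N m.
- manip.current_grip_width(): opening from 0.0 (shut) to 1.0 (fully open).
- manip.current_grip_force(): force on a finger pad.
Only numpy, scipy, OpenCV 4.12 (cv2) and the standard library are available. Lean on these libraries where they do the work, as an engineer would, in place of code of your own. Each camera call takes 0.05 s, during which the arm holds its last target. There are 200 camera calls.

## Working session

There is one attempt and no reset: what is moved stays moved. The work goes in short steps, each a Python script; the robot and the scene stay as the last script left them, time stands still between calls to the robot, and variables do not carry over. Pictures are saved under pics/ and viewed, at most 10 in all, crops included, and the job is handed in when it is done.

```bash
ls; mkdir -p pics; python3 - <<'E'
from bench import manip as m
import cv2,numpy as np
for c in ("top","side"):
    p,d=m.grab_frame(c); cv2.imwrite(f"pics/{c}0.png",p[:,:,::-1]); np.save(f"pics/{c}0d.npy",d); 
    for n in ("lid","lifter","board","mallet","chisel","offcut"):
        print(c,n,[(np.round(r["at"],3).tolist(),round(r["confidence"],2)) for r in m.look_for(c,n)][:4])
print(m.get_calibration("top"),m.current_time())
E
```

```text
pics
top lid [([0.568, 0.039, 0.022], 0.64)]
top lifter [([0.395, 0.316, 0.004], 0.64), ([0.324, 0.187, -0.001], 0.6), ([0.523, 0.286, 0.0], 0.58)]
top board [([0.627, 0.053, 0.011], 0.97)]
top mallet [([0.488, -0.309, 0.05], 0.94)]
top chisel [([0.573, -0.466, 0.02], 0.76)]
top offcut [([0.568, 0.438, 0.031], 0.78)]
side lid [([0.568, 0.042, 0.02], 0.77)]
side lifter [([0.312, 0.195, 0.004], 0.96), ([0.391, 0.322, 0.005], 0.69), ([0.517, 0.297, 0.001], 0.68)]
side board [([0.627, 0.072, 0.014], 0.93)]
side mallet [([0.487, -0.301, 0.038], 0.85), ([0.627, 0.071, 0.013], 0.28)]
side chisel [([0.565, -0.457, 0.013], 0.64)]
side offcut [([0.569, 0.448, 0.03], 0.86), ([0.516, 0.299, -0.001], 0.6)]
{'camera_matrix': array([[497.99054578,   0.        , 252.62952455],
       [  0.        , 497.99054578, 198.3008434 ],
       [  0.        ,   0.        ,   1.        ]]), 'R': array([[-1.54304713e-02, -9.99878734e-01, -2.10187833e-03],
       [-9.93899432e-01,  1.55677201e-02, -1.09185918e-01],
       [ 1.09205399e-01,  4.04265504e-04, -9.94019123e-01]]), 't': array([-0.02087868,  0.49360194,  1.59798365])} 0.7
```

```bash
cat > h.py <<'E'
import numpy as np,cv2
from bench import manip as m
def world(d,c,cal=None):
    cal=cal or m.get_calibration(c); K,R,t=cal["camera_matrix"],cal["R"],cal["t"]
    v,u=np.mgrid[:d.shape[0],:d.shape[1]]
    P=np.stack([(u-K[0,2])/K[0,0]*d,(v-K[1,2])/K[1,1]*d,d],-1)
    return (P-t)@R
E
python3 - <<'E'
from h import *
# rectified top view: pixel=1mm at z=0; x 0.25..0.80 up, y -0.15..0.45
p=cv2.imread("pics/top0.png"); cal=m.get_calibration("top");K,R,t=[cal[k] for k in("camera_matrix","R","t")]
x,y=np.meshgrid(np.arange(.8,.25,-.001),np.arange(.5,-.15,-.001),indexing="ij")
P=np.stack([x,y,0*x],-1)@R.T+t; q=P@K.T; q=(q[...,:2]/q[...,2:]).astype(np.float32)
cv2.imwrite("pics/rect.png",cv2.remap(p,q,None,cv2.INTER_CUBIC))
E
```

```text
(no output)
```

View pics/rect.png

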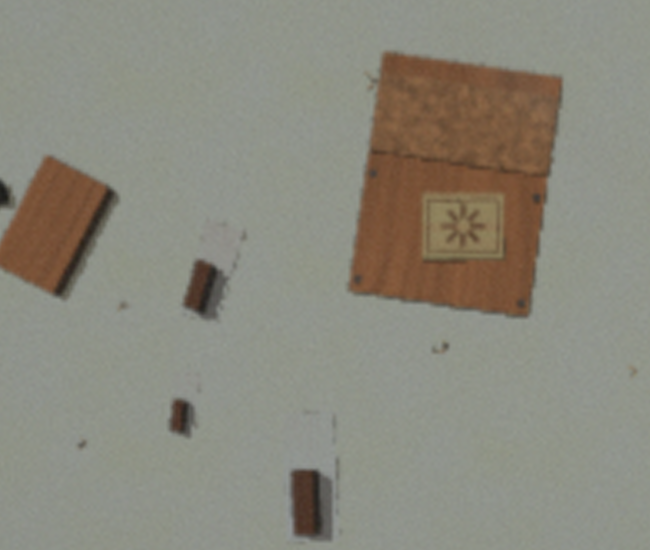

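View pics/side0.png

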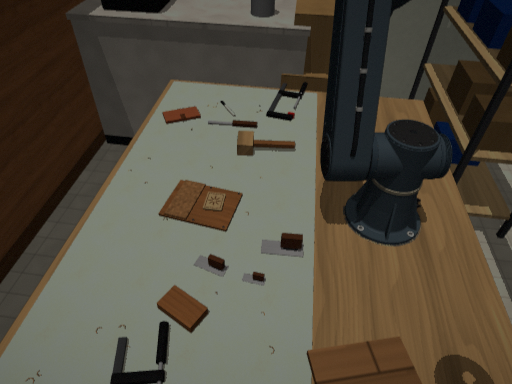

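The rectified top view shows three lifters with grips at about (203,287), (180,416) and (305,502), 50, 34 and 66 mm long. The middle-sized one is at world (0.515, 0.297), yaw about -0.3. The lid is at pixel (462,226) on the board, and the board's yaw is about -0.14. The side view agrees. Next I'll take wrist close-ups.

```bash
cat >> h.py <<'E'
def down(yaw): # tool x along yaw
    c,s=np.cos(yaw),np.sin(yaw); return np.array([[c,s,0],[s,-c,0],[0,0,-1.]])
def rect(mask,X):
    pts=X[mask][:,:2].astype(np.float32)*1000
    (c,s,a)=cv2.minAreaRect(pts); return np.round(c,1),np.round(s,1),a,len(pts),np.round(np.median(X[mask][:,2])*1000,1)
E
python3 - <<'E'
from h import *
print(np.round(m.current_tcp_rot(),2).tolist())
def snap(n,pos,yaw):
    m.move_ptp(pos,down(yaw)); m.dwell(.3)
    cal=m.get_calibration("wrist"); p,d=m.grab_frame("wrist"); X=world(d,"wrist",cal)
    cv2.imwrite(f"pics/{n}.png",p[:,:,::-1]); np.savez(f"pics/{n}.npz",X=X,p=p,d=d)
    print(n,[np.round(r["at"],3).tolist()+[round(r["confidence"],2)] for k in ("lid","lifter") for r in m.look_for("wrist",k)], m.current_time(), np.round(m.current_qpos(),2))
    return p,X,d
p,X,d=snap("w_lid",[.52,.04,.25],0)
q,Y,e=snap("w_lif",[.47,.297,.25],-.3)
for n,A,dd in(("lid",X,d),("lif",Y,e)):
    print(n,np.round(np.nanpercentile(A[dd>0].reshape(-1,3),[1,50,99],axis=0),3).tolist())
cv2.imwrite("pics/w01.png",np.vstack([p,q])[:,:,::-1][::1,::1][:, :] if 0 else cv2.resize(np.hstack([p,q])[:,:,::-1],(800,300)))
E
```

```text
[[0.97, 0.24, -0.0], [0.24, -0.97, 0.0], [-0.0, -0.0, -1.0]]
w_lid [[0.577, 0.041, 0.026, 0.83], [0.625, 0.046, 0.01, 0.2], [0.311, 0.179, 0.004, 0.84], [0.527, 0.284, 0.004, 0.78], [0.396, 0.315, 0.004, 0.59]] 3.6083 [-0.01  0.28  1.7  -0.    1.16  1.56]
w_lif [[0.559, 0.046, 0.025, 0.64], [0.532, 0.285, 0.004, 0.92], [0.401, 0.317, 0.002, 0.78], [0.339, 0.191, 0.008, 0.69]] 5.0833 [ 0.48  0.34  1.61 -0.    1.18  2.35]
lid [[0.179, -0.334, -0.001], [0.531, 0.035, 0.001], [0.701, 0.417, 0.339]]
lif [[0.108, -0.041, -0.001], [0.477, 0.294, 0.001], [0.7, 0.718, 0.339]]
```

View pics/w01.png

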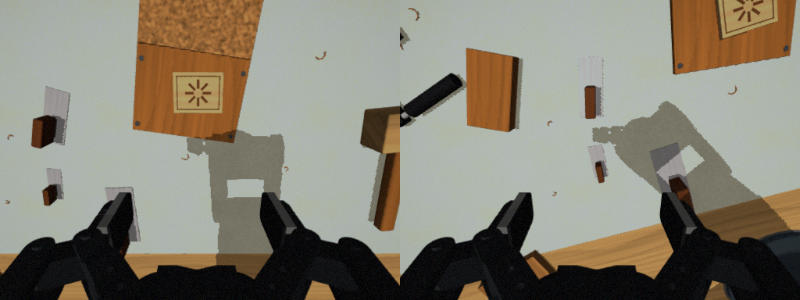

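The left half (over the lid) shows the lid at (198,92), the pad edge at about row 50, and the board. The right half shows the middle-sized lifter's grip at (590,102). Next I'll fit the poses from depth and colour.

```bash
python3 - <<'E'
from h import *
L=np.load("pics/w_lid.npz"); X=L["X"]; 
x,y,z=np.moveaxis(X,-1,0)
print("depth noise bench",np.std(z[(abs(z)<.006)&(y<-.06)&(x>.5)]))
near=(abs(x-.575)<.07)&(abs(y-.04)<.07)
g=L["p"].astype(int)
hsv=cv2.cvtColor(L["p"],cv2.COLOR_RGB2HSV)
# lid by height
def big(mk):
    mk=cv2.morphologyEx(mk.astype(np.uint8),cv2.MORPH_OPEN,np.ones((3,3),np.uint8)); n,l,s,c=cv2.connectedComponentsWithStats(mk)
    return l==1+np.argmax(s[1:,4])
print("lid",rect(big(near&(z>.0175)&(z<.03)&(x<.617)),X))
print("board low z",np.median(z[(abs(x-.56)<.1)&(abs(y-.1)<.025)&(z>.006)]))
print("board",rect(big((x>.45)&(x<.79)&(abs(y-.04)<.13)&(z>.006)&(z<.04)),X))
print("pad z",np.median(z[(abs(x-.68)<.02)&(abs(y-.05)<.05)]))
# pad edge by height profile per board frame
psi=-.138; ex=np.array([np.cos(psi),np.sin(psi)])
u=X[...,:2]@ex; w=X[...,:2]@np.array([-ex[1],ex[0]])
for wc in (.09,.11,.20,.21):
    pass
sel=(z>.005)&(z<.03)&(x>.5)&(abs(y-.04)<.085)&~((abs(x-.57)<.05)&(abs(y-.04)<.05))
b=np.arange(.45,.72,.01)
print([(round(a,2),round(1000*np.median(z[sel&(u>a)&(u<a+.01)]),1)) for a in b if (sel&(u>a)&(u<a+.01)).sum()>20])
F=np.load("pics/w_lif.npz"); Y=F["X"]; a,b2,c=np.moveaxis(Y,-1,0)
n2=(abs(a-.52)<.06)&(abs(b2-.295)<.05)
for h in (.036,.042): print("grip",h,rect(big(n2&(c>h)&(c<.054)),Y))
r=F["p"].astype(int); print("blade",rect(big(n2&(a>.53)&(c<.01)&(r.sum(-1)<570)&(r[...,2]>=r[...,1]-3)),Y))
for nm,I in(("l",L),("f",F)):pass
vu=np.argwhere(near&(z>.0175)); print(vu.min(0),vu.max(0))
cv2.imwrite("pics/c1.png",cv2.resize(np.hstack([L["p"][60:180,160:340],F["p"][50:170,190:300]])[:,:,::-1],None,fx=2.7,fy=2.7,interpolation=2))
E
```

```text
depth noise bench 0.0008408402862078283
lid (array([571.1,  36.3]), array([64. , 80.1]), 0.08277231454849243, 3351, np.float64(21.9))
board low z 0.3095771386213237
board (array([605.6,  45.9]), array([180.2, 221.8]), 81.89557647705078, 25226, np.float64(17.6))
pad z 0.018900953710843223
[(np.float64(0.48), np.float64(11.8)), (np.float64(0.49), np.float64(11.8)), (np.float64(0.5), np.float64(11.7)), (np.float64(0.51), np.float64(11.8)), (np.float64(0.52), np.float64(11.8)), (np.float64(0.53), np.float64(11.9)), (np.float64(0.54), np.float64(11.8)), (np.float64(0.55), np.float64(11.9)), (np.float64(0.56), np.float64(11.8)), (np.float64(0.57), np.float64(11.8)), (np.float64(0.58), np.float64(11.9)), (np.float64(0.59), np.float64(11.9)), (np.float64(0.6), np.float64(11.8)), (np.float64(0.61), np.float64(11.9)), (np.float64(0.62), np.float64(18.4)), (np.float64(0.63), np.float64(18.9)), (np.float64(0.64), np.float64(18.9)), (np.float64(0.65), np.float64(18.9)), (np.float64(0.66), np.float64(18.9)), (np.float64(0.67), np.float64(18.9)), (np.float64(0.68), np.float64(18.9)), (np.float64(0.69), np.float64(18.8))]
grip 0.036 (array([510. , 293.1]), array([15.8, 47.2]), 72.74964141845703, 546, np.float64(47.7))
grip 0.042 (array([510. , 293.1]), array([15.8, 47.2]), 72.74964141845703, 542, np.float64(47.7))
blade (array([550. , 281.9]), array([38.3, 51.7]), 73.19981384277344, 1098, np.float64(1.9))
[0 0] [383 511]
```

View pics/c1.png

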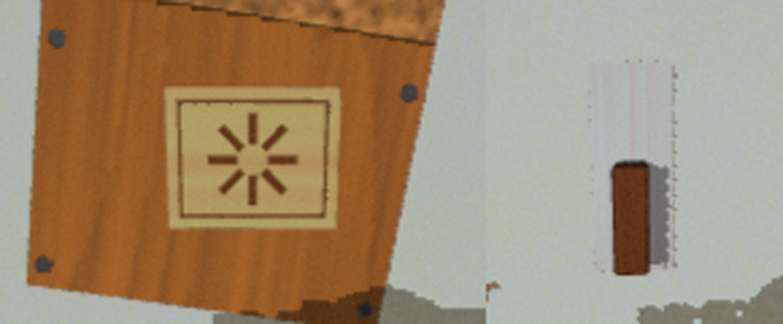

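```bash
python3 - <<'E'
from h import *
O=down(-.301); xy=[.510,.2931]
m.move_ptp(xy+[.12],O)
m.move_l(xy+[.014],max_speed=.1)
f0=m.current_force(); p=m.current_ee_pos()
m.set_gripper(0,effort=110); m.dwell(.2)
print(f0,p,m.current_force(),m.current_ee_pos(),m.current_grip_width(),m.current_grip_force(),m.current_time())
m.move_l(xy+[.074],max_speed=.1); m.dwell(.4)
for _ in range(4): print(np.round(m.current_force(),2),np.round(m.current_ft_torque(),3)); m.dwell(.05)
print(m.current_ee_pos(),m.current_time())
E
```

```text
[ 0.09424672 -0.58839239  0.52179384] [0.51039586 0.29329752 0.01465631] [-0.24189947  0.71186362  6.06163902] [0.51022256 0.29324171 0.01433985] 0.17422357034052288 107.60957479476929 7.7417
[-0.29  0.6  -0.98] [-0.034  0.024 -0.043]
[-0.21  0.75 -1.74] [0.014 0.004 0.023]
[-0.27  0.24 -0.85] [-0.007  0.024 -0.039]
[ 0.47  0.39 -1.75] [ 0.004 -0.029  0.017]
[0.50998329 0.29311383 0.07397044] 9.0917
```

```bash
python3 - <<'E'
from h import *
m.move_ptp([.43,.17,.12],down(-.1414)); m.dwell(.4)
F=np.mean([m.current_force() for _ in range(1)],0)
T=m.current_ee_pos();R=m.current_tcp_rot()
cal=m.get_calibration("wrist"); p,d=m.grab_frame("wrist"); X=world(d,"wrist",cal)
Q=(X-T)@R  # tool coords
s=(abs(Q[...,1])<.03)&(Q[...,0]>.0)&(Q[...,0]<.1)&(abs(Q[...,2]-.013)<.012)&(d>0)
print(s.sum()); q=Q[s]; print(np.round(np.percentile(q,[0,2,50,98,100],axis=0)*1000,1))
A=np.c_[q[:,:2],np.ones(len(q))]; k,*_=np.linalg.lstsq(A,q[:,2],rcond=None); print("slope x,y,z0",k, np.std(A@k-q[:,2]))
print(cv2.minAreaRect((q[:,:2]*1000).astype(np.float32)))
cv2.imwrite("pics/w2.png",p[:,:,::-1]); print(T,m.current_time(),m.current_qpos())
E
```

```text
7061
[[  0.  -19.4   1. ]
 [  4.9 -18.4  11.2]
 [ 41.2   0.8  12.5]
 [ 66.7  20.1  13.7]
 [ 67.8  21.1  14.6]]
slope x,y,z0 [-0.00102759  0.00018092  0.01251636] 0.0006240544784142924
((33.72338104248047, 0.8425712585449219), (40.20301055908203, 67.81010437011719), 89.4625244140625)
[0.43007964 0.17025907 0.11975018] 10.2083 [2.76094051e-01 3.57041006e-01 1.97188685e+00 4.41739867e-05
 8.13011768e-01 1.98805341e+00]
```

View pics/w2.png

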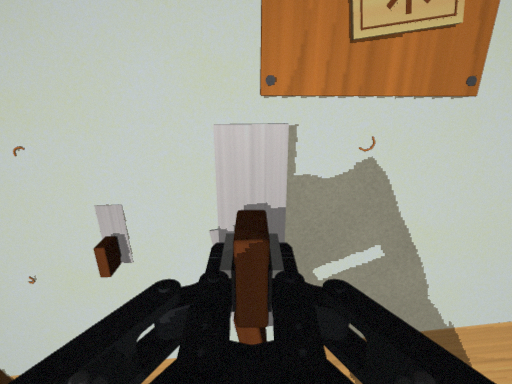

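The blade sits flat in the grip, with its front edge at pixel row 124. In the tool frame the tip is at (67.8, 0.8, 14.4) mm. Next: feel for the board, slide under the lip and push the lid home.

```bash
cat >> h.py <<'E'
PSI=-.1414; ex=np.array([np.cos(PSI),np.sin(PSI)]); ey=np.array([-ex[1],ex[0]])
def tcp(u,w,h): return np.r_[u*ex+w*ey-.0678*ex+.0008*ey, h+.0144]
def go(u,w,h,v=.05): m.move_l(tcp(u,w,h),max_speed=v)
def force(n=5,dt=.02):
    r=[]
    for _ in range(n): r.append(m.current_force()); m.dwell(dt)
    f=np.mean(r,0); return np.array([f[:2]@ex,f[:2]@ey,f[2]])
E
python3 - <<'E'
from h import *
L=np.load("pics/w_lid.npz"); X=L["X"]; u=X[...,:2]@ex; w=X[...,:2]@ey; z=X[...,2]
for wc in (.06,.12,.18):
    s=(abs(w-wc)<.02)&(abs(u-.62)<.015)&(z>.005)&(z<.03)
    lo,hi=u[s&(z<.0145)],u[s&(z>.0165)]; print("edge",wc,np.percentile(lo,98),np.percentile(hi,2))
W=.1164
go(.505,W,.035,.12); m.dwell(.3); b=force(8); print("base",b)
go(.505,W,.0135,.05); m.dwell(.2)
h=.0135
while h>.0105:
    f=force(4)-b; print(round(h*1e3,2),np.round(f,2),np.round(m.current_ee_pos()[2]-.0144,5))
    if f[2]>1.5: break
    h-=.0003; go(.505,W,h,.02); m.dwell(.08)
np.save("hb.npy",np.r_[b,h]); print(m.current_time())
E
```

```text
edge 0.06 0.6223217037226386 0.6224704345686105
edge 0.12 0.6223591020252646 0.6225856544154352
edge 0.18 0.6223668511567372 0.6226215408146358
base [-0.0437311   0.0105818  -1.29024444]
13.5 [ 0.69 -0.   -0.06] 0.0137
13.2 [ 0.03 -0.46 -0.13] 0.01319
12.9 [ 0.24  0.3  -0.04] 0.0129
12.6 [ 0.17 -0.26 -0.03] 0.01261
12.3 [-0.14  0.17 -0.26] 0.0123
12.0 [-0.43 -0.09 -0.08] 0.012
11.7 [-2.04 -0.22  5.83] 0.01181
15.1833
```

```bash
python3 - <<'E'
from h import *
W=.1164; H=.0128
go(.505,W,H,.02); m.dwell(.2); b=force(8); print("base",b)
for u in (.53,.545,.555,.561): go(u,W,H,.04); m.dwell(.1); print(u,np.round(force(3)-b,2))
u=.561
while u<.572:
    f=force(4)-b; print(round(u*1e3,2),np.round(f,2),round((m.current_ee_pos()[:2]@ex+.0678)*1e3,2))
    if f[0]<-4: break
    u+=.0003 if f[0]>-1.2 else .00015; go(u,W,H,.02); m.dwell(.05)
m.dwell(.4)
print(np.round(force(10)-b,2),u,m.current_time())
np.save("st.npy",np.r_[b,u])
p,d=m.grab_frame("top"); X=world(d,"top"); cv2.imwrite("pics/t3.png",cv2.resize(p[130:270,180:320,::-1],None,fx=4,fy=4,interpolation=2))
E
```

```text
base [-0.05207424 -0.17250153 -1.41849964]
0.53 [-0.34  0.05  0.04]
0.545 [-0.38  0.21  0.28]
0.555 [-0.4 -0.2 -0.2]
0.561 [-0.07  0.05 -0.83]
561.0 [-0.05 -0.04 -0.19] 560.91
561.3 [ 0.22 -0.23  0.43] 561.28
561.6 [-0.15  0.01  0.15] 561.59
561.9 [-0.1  -0.05  0.15] 561.9
562.2 [-0.09 -0.24 -0.17] 562.21
562.5 [ 0.23 -0.08  0.09] 562.52
562.8 [-0.07 -0.05 -0.18] 562.84
563.1 [-0.14 -0.07  0.09] 563.12
563.4 [-0.12  0.57  0.08] 563.42
563.7 [ 0.17  0.07 -0.04] 563.68
564.0 [-0.08  0.43 -0.25] 564.02
564.3 [-0.42  0.4   0.17] 564.21
564.6 [-3.68  0.63  1.75] 564.34
564.75 [-5.1   1.29  2.7 ] 564.37
[-4.96  0.9   2.84] 0.5647499999999996 23.7667
```

View pics/t3.png

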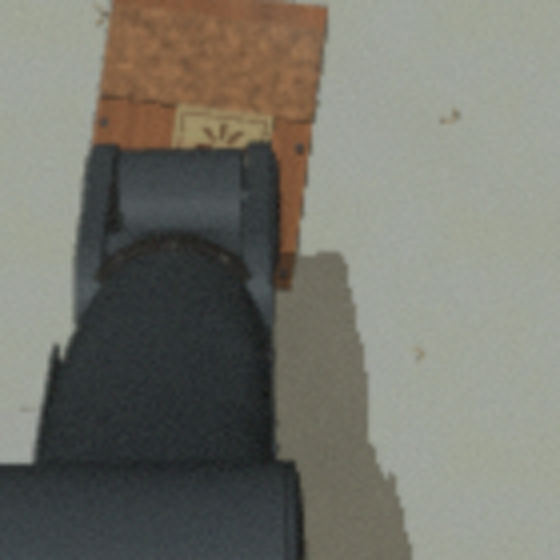

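The lid is square against the pad edge (lid centre at about pixel (224,128), edge at row 105) and is being held with 5 N. Now I'll tip it along an arc, keeping the radial force under control.

```bash
cat >> h.py <<'E'
def arc(th,P=(.6223,.019)):
    s,c=np.sin(th),np.cos(th)
    C=np.array(P)+.001*np.array([-58*c-3*s,58*s-3*c]); return C+.002*c*np.array([-s,-c])
def tip(th0,th1,b,r,target,step=2.5,W=.1164):
    for d in np.arange(th0,th1+.01,step):
        th=np.radians(d); xl=np.array([np.cos(th),-np.sin(th)])
        for k in range(3):
            B=arc(th)+r*xl; go(B[0],W,B[1],.03 if k==0 else .02); m.dwell(.04)
            f=force(3)-b; fr=-(f[0]*xl[0]+f[2]*xl[1]); ft=f[0]*xl[1]-f[2]*xl[0]
            if abs(fr-target)<1.5: break
            r+=np.clip((target-fr)*6e-5,-.0004,.0004)
        print(d,k,"fr %.2f ft %.2f fy %.2f r %.2f"%(fr,ft,f[1],r*1e3))
        if np.hypot(fr,ft)>9: print("STOP"); break
    return r
E
python3 - <<'E'
from h import *
st=np.load("st.npy"); b=st[:3]; W=.1164
go(st[3]-.00015,W,.0128,.02); print(np.round(force(4)-b,2))
go(st[3]-.00015,W,.0134,.02);print(np.round(force(4)-b,2))
r=st[3]-.00015-arc(0)[0]; print(r)
r=tip(0,55,b,r,3.0)
np.save("r.npy",r); print(m.current_time())
p,d=m.grab_frame("side"); cal=m.get_calibration("side");K,R,t=[cal[k] for k in("camera_matrix","R","t")]
q=K@(R@np.r_[.6*ex+.1164*ey,.03]+t); q=(q/q[2]).astype(int); print(q)
c=p[q[1]-60:q[1]+60,q[0]-80:q[0]+80]; cv2.imwrite("pics/s4.png",cv2.resize(c[:,:,::-1],None,fx=5,fy=5,interpolation=2))
E
```

```text
[-4.73  1.26  2.27]
[-4.04  1.87 -0.08]
0.0002999999999997449
0.0 1 fr 4.27 ft 0.21 fy 2.02 r 0.18
2.5 0 fr 4.19 ft 0.43 fy 2.78 r 0.18
5.0 0 fr 3.76 ft 0.60 fy 2.29 r 0.18
7.5 0 fr 3.73 ft 0.39 fy 1.80 r 0.18
10.0 0 fr 3.03 ft 0.40 fy 1.68 r 0.18
12.5 0 fr 2.29 ft 0.08 fy 0.25 r 0.18
15.0 0 fr 1.56 ft 0.15 fy -0.30 r 0.18
17.5 1 fr 1.87 ft 0.50 fy -0.20 r 0.30
20.0 0 fr 1.76 ft -0.12 fy -0.11 r 0.30
22.5 1 fr 1.87 ft -0.26 fy 0.07 r 0.40
25.0 0 fr 2.32 ft 0.27 fy -0.16 r 0.40
27.5 0 fr 3.03 ft 0.72 fy 0.04 r 0.40
30.0 0 fr 2.43 ft -0.16 fy 0.26 r 0.40
32.5 0 fr 2.94 ft 0.55 fy -0.32 r 0.40
35.0 0 fr 2.90 ft 0.37 fy -0.39 r 0.40
37.5 0 fr 2.94 ft 0.20 fy -0.66 r 0.40
40.0 0 fr 2.51 ft 0.19 fy -0.20 r 0.40
42.5 0 fr 2.72 ft 0.61 fy -0.03 r 0.40
45.0 0 fr 2.44 ft 0.08 fy 0.24 r 0.40
47.5 0 fr 2.62 ft -0.24 fy -0.37 r 0.40
50.0 0 fr 2.58 ft 0.22 fy 0.53 r 0.40
52.5 0 fr 3.22 ft 0.46 fy -0.18 r 0.40
55.0 0 fr 3.18 ft 0.46 fy -0.33 r 0.40
33.3333
[202 196   1]
```

View pics/s4.png

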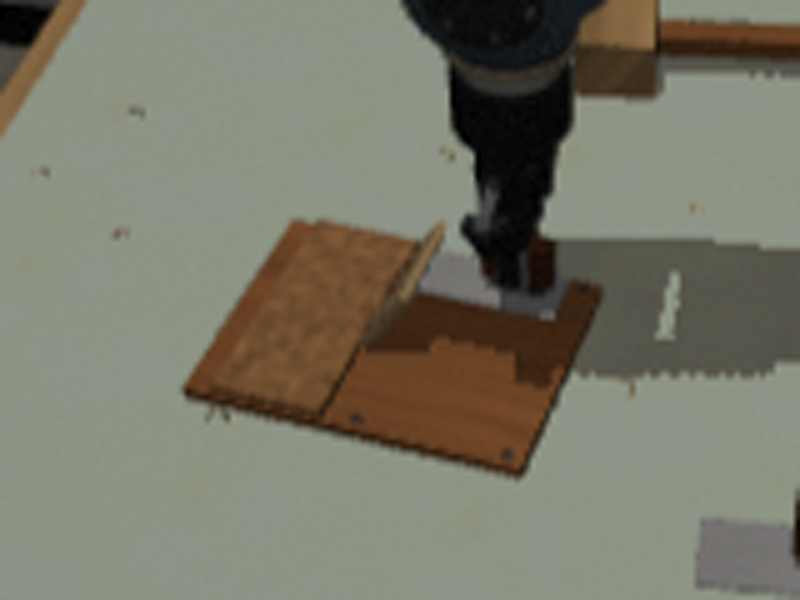

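The lid leans at about 55° on the blade at pixel (405,280), with its foot on the pad edge at (370,340). I'll continue over the top.

```bash
python3 - <<'E'
from h import *
b=np.load("st.npy")[:3]; r=float(np.load("r.npy")); W=.1164
r=tip(57.5,75,b,r,2.5); r=tip(77.5,87.5,b,r,2.0)
P2=np.array([.6253,.019])
for d in np.arange(88,113,3):
    th=np.radians(d); s,c=np.sin(th),np.cos(th)
    B=P2-.0595*np.array([c,-s])-.006*np.array([s,c]); go(B[0],W,B[1],.03); print(d,np.round(force(2)-b,2))
    if d==88: print("up")
m.dwell(.5)
p,d=m.grab_frame("side"); c=p[136:256,122:282]; cv2.imwrite("pics/s5.png",cv2.resize(c[:,:,::-1],None,fx=5,fy=5,interpolation=2)); print(m.current_time())
E
```

```text
57.5 0 fr 2.89 ft 0.80 fy 0.12 r 0.40
60.0 0 fr 3.58 ft 0.31 fy -0.09 r 0.40
62.5 0 fr 3.46 ft 0.04 fy -0.13 r 0.40
65.0 1 fr 3.16 ft -0.18 fy -0.30 r 0.29
67.5 0 fr 3.16 ft 0.01 fy -0.66 r 0.29
70.0 0 fr 2.92 ft 0.69 fy -0.08 r 0.29
72.5 0 fr 3.20 ft 0.85 fy 0.01 r 0.29
75.0 0 fr 3.63 ft 0.00 fy -0.49 r 0.29
77.5 1 fr 2.61 ft 0.36 fy -0.45 r 0.15
80.0 0 fr 3.03 ft 0.24 fy -0.49 r 0.15
82.5 0 fr 3.31 ft 0.34 fy -0.34 r 0.15
85.0 2 fr 2.23 ft 0.35 fy -0.93 r -0.04
87.5 0 fr 3.05 ft 0.44 fy -0.14 r -0.04
88 [-0.18  0.32 -0.82]
up
91 [-0.18  0.08  0.11]
94 [ 0.44 -0.37 -0.87]
97 [-1.1   0.07  0.18]
100 [-0.12  0.65 -0.39]
103 [-0.35  0.5  -0.01]
106 [0.17 0.22 0.08]
109 [ 0.18 -0.06  0.1 ]
112 [-0.05 -0.3  -0.51]
42.3583
```

View pics/s5.png

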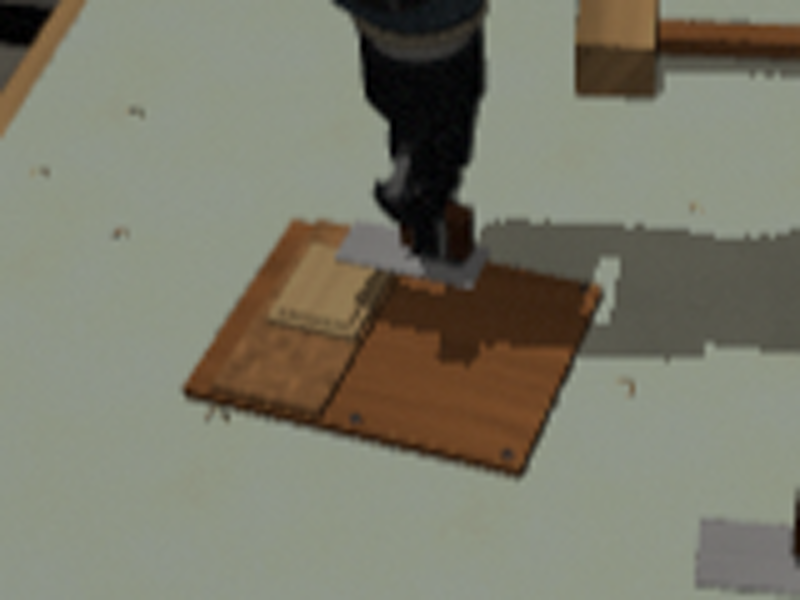

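The lid lies plug up, flat on the pad at about pixel (335,290). Now I'll set the lifter back down on the bench.

```bash
python3 - <<'E'
from h import *
b=np.load("st.npy")[:3]
t=m.current_ee_pos(); m.move_l([t[0]-.08*ex[0],t[1]-.08*ex[1],.13],max_speed=.12)
O=down(-.301); xy=[.510,.2931]
m.move_ptp(xy+[.10],O); m.move_l(xy+[.0155],max_speed=.08); m.dwell(.2)
z=.0155; 
while z>.0128:
    f=force(4)-b; print(round(z,4),np.round(f,2))
    if f[2]>1.2: break
    z-=.0003; m.move_l(xy+[z],max_speed=.02); m.dwell(.05)
m.set_gripper(.55); m.dwell(.2)
m.move_l(xy+[.15],max_speed=.1)
m.move_ptp([.43,.17,.25],down(-.1414)); m.dwell(.3)
cal=m.get_calibration("wrist"); p,d=m.grab_frame("wrist"); X=world(d,"wrist",cal)
u=X[...,:2]@ex;w=X[...,:2]@ey;z=X[...,2]
s=(z>.0265)&(z<.035)&(abs(u-.655)<.05)&(abs(w-.116)<.06); q=X[s]
print("plug top",rect(s,X)); A=np.c_[q[:,:2],np.ones(len(q))]; print("slope",np.linalg.lstsq(A,q[:,2],rcond=None)[0][:2], "u",u[s].mean())
g=(z>.036)&(z<.056)&(abs(X[...,0]-.51)<.06)&(abs(X[...,1]-.293)<.05); print("grip",rect(g,X))
g=(z<.01)&(abs((X[...,0]-.551))<.012)&(abs(X[...,1]-.281)<.012); q=X[g];A=np.c_[q[:,:2]-q[:,:2].mean(0),np.ones(len(q))];print("blade",np.linalg.lstsq(A,q[:,2],rcond=None)[0])
cv2.imwrite("pics/end.png",p[:,:,::-1]); print(m.current_time())
E
```

```text
0.0155 [-0.03  0.34 -0.44]
0.0152 [-0.31  0.01  0.5 ]
0.0149 [0.2  0.31 0.46]
0.0146 [-0.11  0.    0.05]
0.0143 [0.57 0.01 1.23]
plug top (array([0., 0.]), array([0., 0.]), 0.0, 0, np.float64(nan))
slope [0. 0.] u nan
grip (array([509.4, 291.5]), array([16.2, 47.9]), 74.06865692138672, 704, np.float64(47.5))
blade [ 0.0097953  -0.0031331   0.00192147]
50.375
  return _methods._mean(a, axis=axis, dtype=dtype,
  ret = ret.dtype.type(ret / rcount)
<stdin>:17: RuntimeWarning: Mean of empty slice.
```

View pics/end.png

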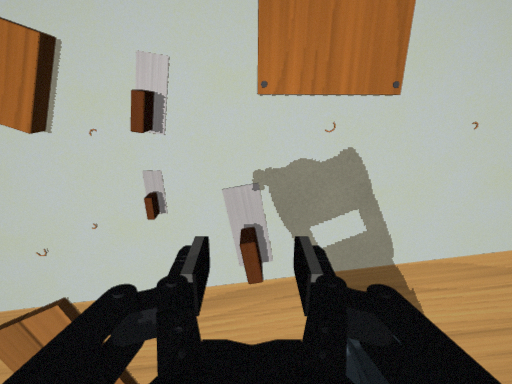

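The lifter stands flat on the bench, with its grip at pixel (143,111). The lid is out of this view, so I'll check it from the top camera and then hand in.

```bash
python3 - <<'E'
from h import *
p,d=m.grab_frame("top"); X=world(d,"top"); u=X[...,:2]@ex;w=X[...,:2]@ey;z=X[...,2]
s=(z>.0235)&(z<.04)&(abs(u-.655)<.05)&(abs(w-.116)<.06)&(d>0); q=X[s]
print(rect(s,X),"board x",u[s].mean()-.602 if s.any() else None)
A=np.c_[u[s]-u[s].mean(),w[s]-w[s].mean(),np.ones(len(q))]; print(np.linalg.lstsq(A,q[:,2],rcond=None)[0])
if len(q)>300 and .63<u[s].mean()<.70: print(m.sign_off(),m.current_time())
E
```

```text
(array([668.8,  21.5]), array([118.1,  77. ]), 82.02985382080078, 435, np.float64(28.4)) board x 0.0553391695093397
[-0.01223409 -0.00251954  0.02872926]
the job is handed in; nothing more can be done
the job is handed in; nothing more can be done
```

The job is handed in at about 50 s: the lid was pressed home with about 5 N and tipped over to lie carved face down on the cork pad (board x about 55 mm, top about 28.5 mm up), and the lifter stands free and flat on the bench; the verdict itself was not returned.

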